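Pack the wear-test set, leave the blanks

TASK

Pack the wear-test set for the next run: lay the two hollow rings flat in the divided tray, the larger ring in the larger compartment and the smaller ring in the smaller one, and stand the two whole plates upright in the slotted stands, each fully down in the slot that matches its thickness and not sticking out at the slot's ends. The two solid discs and the notched plate do not belong to the set: leave them standing where they are.

Things in the scene. Friction and masses are not known exactly. Their poses are not given: they have to be found in the camera images.
- thin_mid (a point): Centre of the thin whole plate: a bare aluminium rectangular plate, 56 long x 14 thick x 72 high (mm), about 150 g, loose, standing on edge on the bench. Its x axis runs along the 56 mm length, y through the thickness, z up. Centre is 36 mm above its underside. Goes in the narrow stand.
- thick_mid (a point): Centre of the thick whole plate: bare aluminium, 56 long x 26 thick x 72 high (mm), about 280 g, loose, standing on edge. Axes as for the thin plate; centre 36 mm above its underside. Goes in the wide stand.
- notched_mid (a point): Middle (36 mm up) of the notched plate, a look-alike to leave alone: aluminium, 56 x 14 x 72 mm like the thin plate, but with a square notch 24 mm wide and 36 mm deep cut from the middle of its top edge, so that it shows two prongs. Axes as for the thin plate.
- ring_l_mid (a point): Centre of the larger hollow ring: bare steel, outer diameter 56, bore 32 right through, 32 high (mm), about 400 g, loose, lying flat (axis z upright). Centre 16 mm above its underside.
- ring_s_mid (a point): Centre of the smaller hollow ring: bare steel, outer diameter 40, bore 20 right through, 32 high (mm), about 220 g, loose, lying flat. Centre 16 mm above its underside.
- solid_l_mid (a point): Centre of the larger solid disc, a look-alike to leave alone: steel, diameter 56, 32 high (mm), no bore. Centre 16 mm above its underside.
- solid_s_mid (a point): Centre of the smaller solid disc, a look-alike to leave alone: steel, diameter 40, 32 high (mm), no bore. Centre 16 mm above its underside.
- tray: The shallow grey divided tray, fixed to the bench, 160 (x) x 92 (y) x 16 (z) mm, floor 4 mm thick, walls 5 mm thick whose tops are 16 mm above the bench. Origin: centre of its underside. One divider makes two compartments: the larger, 82 x 82 mm, centred at x = -34 mm, y = 0 in the tray's frame; the smaller, 63 (x) x 82 (y) mm, centred at x = +43.5 mm, y = 0. The tray may be turned any way round.
- narrow: The narrow slotted stand, grey plastic walls on a black base, fixed, 85 (x) x 62 (y) x 35 (z) mm. Origin: centre of its underside. One straight slot runs along its x axis, centred on y = 0, 18 mm wide, open at both ends; slot floor 6 mm above the bench, upright walls to 26 mm, then a flared mouth about 34 mm wide at the top, 35 mm above the bench.
- wide: The wide slotted stand, as the narrow one but 74 mm in y, with a slot 30 mm wide and a mouth about 46 mm wide. Same floor (6 mm) and height (35 mm), slot along x, centred on y = 0.

How it is judged:
By the outcome, as a careful person would: the job done as asked, in the order asked, and still so for the second after the job is handed in, with the robot touching nothing.
It also fails if it takes over 120 s, if anything falls off the work surface, if the arm or the gripper's body presses on something with over 40 N, if the wrist force passes 120 N, or if a joint passes its speed limit or range.

ROBOT

A 6-joint arm with a two-finger parallel gripper is mounted at the origin on the work surface. World frame = base frame: x ahead of the robot, y to its left, z up, the work surface at z = 0. Lengths are in m, angles in rad, forces in N, time in s.
With the tool pointing down it reaches from about 0.325 to 0.85 m from the base axis. Payload 4.4 kg.
Tool frame: the origin (TCP) lies at the very end of the fingers, on their centre line; the grasp point (between the pads) lies arm.hold_point_z behind it (arm.hold_point_z is the distance from the TCP to the grasp point, in m); y points along the fingers, x is the direction in which the jaws open and shut, and the axes are right-handed (so a half turn about y gives the same grasp; the last joint's range is limited). The gripper opens to 94 mm and grips with 3 to 60 N. Pads are 16 mm wide; open, the fingers measure 119 mm over their backs; the gripper's body (75 mm by 177 mm) begins 78 mm behind the grasp point.
Start: joints at [1.032, 0.207, 1.542, -0, 1.393, -0.15], TCP at [0.217, 0.532, 0.205] pointing down, gripper open.
Joint ranges: [-2.73, 2.73], [-0.86, 2.22], [0.23, 2.46], [-1.11, 4.25], [0.08, 2.63], [-2.82, 2.82]. Speed limits (rad/s): [2.79, 2.79, 3.14, 3.14, 3.14, 3.14].

INTERFACE

Orientations are given as [roll, pitch, yaw] about the fixed x, y, z axes, in that order (R = Rz(yaw) Ry(pitch) Rx(roll)).
In Python, from rig import arm gives the robot as it stands. The module is installed in compiled form; this text tells all that it offers.
- The arm moves only by the tool apply_moves, never from a script. Its argument "deltas" is text: rows parted by semicolons, each of 6 numbers parted by spaces: the shift along the tool's x, y, z in cm, then the turn, a rotation vector about the tool's x, y, z in units of 6 degrees (1.0 is 6 degrees). In form: x y z wx wy wz; .... A call has 1 to 12 rows; each row is the pose to reach, as a shift and turn from the pose commanded when the call began, along the tool's axes at that moment; what a row does not reach only later rows make up. A row lasts 1/12 s, in which the tool goes at most 41.7 mm and 7.16 degrees, less where a joint would pass 70% of its speed; a pose out of reach is approached as far as the arm can. A call with a gripper value outside its range is refused whole. "jaw" is the opening in per cent of the stroke, from 0 (shut) to 100 (fully open), set as the call begins (left out, the last holds). The fingers move at their own pace and stop on an object; "squeeze" is the grip in N (left out, the last holds). Time passes only in rows, so rows that repeat a pose let the fingers close. It gives the time, the measured TCP pose, the force and the opening at its end, in the units of the state.
- arm.observe(): the state, without advancing time (a new reading comes with each control period).
- arm.snapshot(name): name is "scene" or "top" or "wrist"; returns the picture (400x640x3 uint8, red, green, blue); there is no depth.
- arm.camera_model(name): a dict with "vertical_fov" (degrees; the focal length in pixels is half the picture's height over the tangent of half this angle, whatever the lens; pixels are square), "cx", "cy" (the principal point, pixels), "k1" (the pictures are not rectified: a ray, as slopes to the right and down, at radius r is drawn at 1 + k1 r^2 times it, then the intrinsics apply), "T" (4x4, takes a point from camera to world coordinates). Camera axes: x right, y down, z forward; pixel columns grow to the right and rows downward; lengths in m; the calibration is good to about 2 mm. A picture is of the moment at which its call begins: read the wrist's pose just before it. camera_model takes no time and is no camera call; for the wrist camera it gives the pose at the moment of the call.
- arm.sign_off(): hands the job in, once; it reports no verdict.
The state is a dict: "t": time; "joint_pos": joint angles; "joint_velocities": joint speeds; "joint_efforts": joint torques, N m; "position": TCP position; "tcp_rot": TCP orientation; "contact_force": force on the tool from outside, world axes, zero at the start; "wrist_torque": the same for the moment, N m; "width": finger opening in m.
Only numpy, scipy, OpenCV 4.12 (cv2) and the standard library are available. Lean on these libraries where they do the work, as an engineer would, in place of code of your own. Each camera call takes 0.05 s, during which the arm holds its last target. There are 200 camera calls.

## Working session

There is one attempt and no reset: what is moved stays moved. The work goes in short steps, Python scripts to look and compute and a tool call to move; the robot and the scene stay as the last step left them, time stands still between calls to the robot, and variables do not carry over. Pictures are saved under pics/ and viewed, about 12 in all and at most 16, crops included, and the job is handed in when it is done.

Besides the shell and the picture viewer there is one more tool, called after "Call:" in YAML: its name, and indented under it one key for each argument. apply_moves: Moves the arm, as the interface text tells. Its arguments: {"type":"object","properties":{"deltas":{"type":"string"},"jaw":{"type":"number"},"squeeze":{"type":"number"}},"required":["deltas"]}

```bash
mkdir -p pics
cat > h.py <<'E'
from rig import arm
import numpy as np, cv2
from scipy.spatial.transform import Rotation as R
def K(m):
    f=200/np.tan(np.radians(m['vertical_fov'])/2); return np.array([[f,0,m['cx']],[0,f,m['cy']],[0,0,1.]])
def ray(m,uv):
    uv=np.atleast_2d(np.array(uv,float)); k=K(m)
    d=(uv-[k[0,2],k[1,2]])/k[0,0]; s=d.copy()
    for _ in range(30): s=d/(1+m['k1']*(s**2).sum(1,keepdims=True))
    T=np.array(m['T']); return T[:3,3], np.c_[s,np.ones(len(s))]@T[:3,:3].T
def onplane(m,uv,z):
    o,d=ray(m,uv); return o+d*((z-o[2])/d[:,2])[:,None]
def proj(m,P):
    T=np.array(m['T']); p=(np.atleast_2d(P)-T[:3,3])@T[:3,:3]; s=p[:,:2]/p[:,2:]
    s=s*(1+m['k1']*(s**2).sum(1,keepdims=True)); k=K(m); return s*k[0,0]+[k[0,2],k[1,2]]
def snap(n,f):
    m=arm.camera_model(n); im=np.array(arm.snapshot(n)); cv2.imwrite(f'pics/{f}.png',im[:,:,::-1]); return m,im
def Rt(s=None):
    s=s or arm.observe(); return R.from_euler('xyz',s['tcp_rot']).as_matrix()
E
python3 - <<'E'
from h import *
print(arm.hold_point_z, arm.observe())
for n in('top','scene'):
    m,im=snap(n,n+'0'); print(n,m)
print(arm.camera_model('wrist'))
E
```

```text
0.0188 {'t': 0.0, 'joint_pos': array([ 1.03250934e+00,  2.07408661e-01,  1.54295449e+00, -1.32146815e-05,
        1.39347617e+00, -1.50509726e-01]), 'joint_velocities': array([ 0.00054557,  0.00205986,  0.00013459, -0.00032426, -0.00088066,
       -0.00140216]), 'joint_efforts': array([ 1.01423288e-03, -3.70864856e+01, -2.81423843e+01,  6.98156585e-02,
        3.59181839e-02, -1.73446542e-04]), 'position': array([0.21702795, 0.5315999 , 0.20429699]), 'tcp_rot': array([-1.57047231,  0.00222322,  1.18302177]), 'contact_force': array([ 0.41382557, -0.28390378,  0.17158372]), 'wrist_torque': array([-0.02448321,  0.01365245,  0.02702249]), 'width': 0.09402799769992849}
top {'vertical_fov': 53.84991910007477, 'cx': 316.7549739011427, 'cy': 199.13026126846592, 'k1': -0.04514242383402256, 'T': array([[-7.20237979e-03, -9.74838165e-01,  2.22797391e-01,
         2.37206407e-01],
       [-9.99973700e-01,  6.83173277e-03, -2.43430377e-03,
         6.21498357e-03],
       [ 8.50959982e-04, -2.22809064e-01, -9.74861732e-01,
         1.18245398e+00],
       [ 0.00000000e+00,  0.00000000e+00,  0.00000000e+00,
         1.00000000e+00]])}
scene {'vertical_fov': 46.50331547175318, 'cx': 317.8955310232477, 'cy': 197.52494593310172, 'k1': -0.04056754636698184, 'T': array([[-0.16157912,  0.7414306 , -0.65128553,  1.24379245],
       [ 0.98685701,  0.12295136, -0.10486275,  0.11190135],
       [ 0.00232799, -0.65966933, -0.75155237,  0.91048531],
       [ 0.        ,  0.        ,  0.        ,  1.        ]])}
{'vertical_fov': 71.85459573973554, 'cx': 318.1982948645845, 'cy': 194.66574199948363, 'k1': -0.0024389096937355286, 'T': array([[ 0.3781646 ,  0.90201084,  0.20824982,  0.15726492],
       [ 0.92573597, -0.36795788, -0.08729214,  0.55601266],
       [-0.00211129,  0.22579514, -0.97417252,  0.3841655 ],
       [ 0.        ,  0.        ,  0.        ,  1.        ]])}
```

View pics/top0.png

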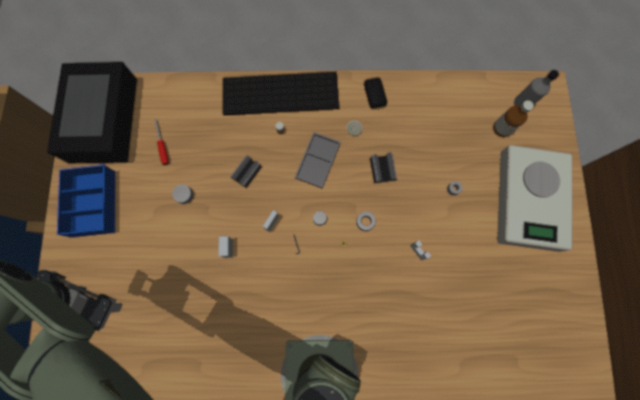

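View pics/scene0.png

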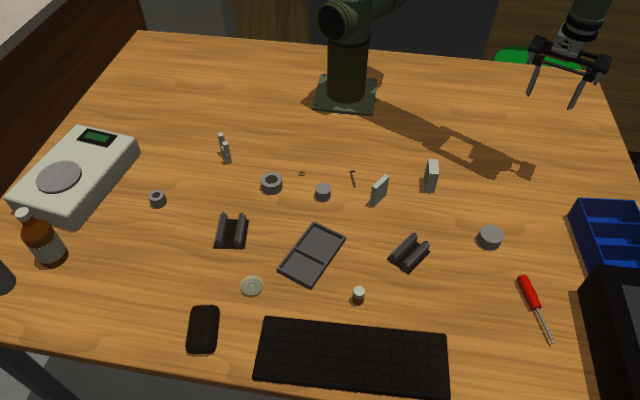

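The top view shows the large ring at (366,221), small ring (455,188), thin plate (271,221), thick plate (225,246), notched plate (421,250) and tray (318,160). The stands are at (246,171) and (383,167), and the solid discs at (320,218) and (182,194).

Run:
```python
from h import *
im=cv2.imread('pics/top0.png'); m=arm.camera_model('top')
c=im[115:265,170:475]; cv2.imwrite('pics/crop0.png',cv2.resize(c,None,fx=2.6,fy=2.6,interpolation=cv2.INTER_CUBIC))
for n,uv,z in [('ringL',(366,221),.03),('ringS',(455,188),.03),('thin',(271,221),.04),('thick',(225,246),.04),('notch',(421,250),.03),('tray',(318,160),.016),('standL',(246,171),.02),('standR',(383,167),.02),('solS',(320,218),.03),('solL',(182,194),.03)]:
    print(n,onplane(m,uv,z)[0].round(3))
```

```text
ringL [ 0.433 -0.142  0.03 ]
ringS [ 0.532 -0.417  0.03 ]
thin [0.433 0.138 0.04 ]
thick [0.36  0.271 0.04 ]
notch [ 0.346 -0.301  0.03 ]
tray [ 0.629 -0.001  0.016]
standL [0.593 0.221 0.02 ]
standR [ 0.603 -0.202  0.02 ]
solS [ 0.443 -0.006  0.03 ]
solL [0.519 0.411 0.03 ]
```

View pics/crop0.png

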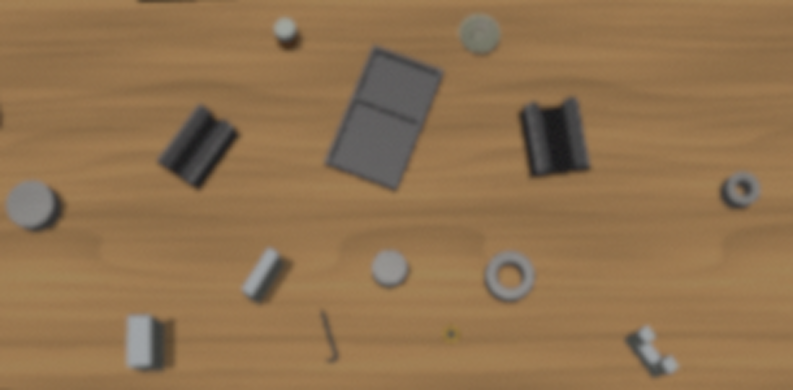

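The wide stand is on the right at about (383,167) and the narrow one on the left. The tray's larger compartment is the end nearer the robot. Next I take close views on the way.

```bash
cat >> h.py <<'E'
def go(p,yaw,s=None):
    "delta row from current pose to tool-down TCP p and yaw; picks nearest half-turn-equal yaw kept in j6 range"
    s=s or arm.observe(); r=Rt(s); y0=np.arctan2(r[1,0],r[0,0]); j1=np.arctan2(p[1],p[0])
    c=[yaw+k*np.pi for k in range(-3,4)]; c=[y for y in c if abs(j1-y)<2.5]
    y=min(c,key=lambda q:abs(q-y0))
    Rg=R.from_euler('xyz',[-np.pi/2,0,y]).as_matrix()
    d=r.T@(np.array(p)-s['position'])*100; w=R.from_matrix(r.T@Rg).as_rotvec()
    print('row',' '.join(f'{v:.2f}' for v in np.r_[d,np.degrees(w)/6]),'yaw',round(y,3)); return d,w
def st():
    s=arm.observe(); print('t',round(s['t'],2),'p',s['position'].round(4),'rpy',s['tcp_rot'].round(4),'F',s['contact_force'].round(1),'w',round(s['width'],4))
E
python3 - <<'E'
from h import *
go((.45,.2,.22),1.0)
E
```

```text
row -21.90 -1.53 -34.11 -0.00 1.75 -0.02 yaw 1.0
```

Call:
apply_moves:
  deltas: "-21.9 -1.5 -34.1 0 1.75 0; -21.9 -1.5 -34.1 0 1.75 0; -21.9 -1.5 -34.1 0 1.75 0; -21.9 -1.5 -34.1 0 1.75 0; -21.9 -1.5 -34.1 0 1.75 0; -21.9 -1.5 -34.1 0 1.75 0; -21.9 -1.5 -34.1 0 1.75 0; -21.9 -1.5 -34.1 0 1.75 0; -21.9 -1.5 -34.1 0 1.75 0; -21.9 -1.5 -34.1 0 1.75 0; -21.9 -1.5 -34.1 0 1.75 0; -21.9 -1.5 -34.1 0 1.75 0"
  jaw: 100

```text
t: 1.1
position: [0.4507, 0.1994, 0.22]
tcp_rot: [-1.57, 0.0, 0.996]
contact_force: [0.2, 0.4, 0.1]
width: 0.0945
```

Run:
```python
from h import *
m,im=snap('wrist','w1'); np.save('w1.npy',m,allow_pickle=True); st()
go((.48,-.1,.24),1.0)
```

```text
t 1.15 p [0.4499 0.2004 0.2199] rpy [-1.5693e+00  5.0000e-04  9.9820e-01] F [-0.4  0.4 -0.1] w 0.0944
row -23.62 -2.02 -18.80 -0.01 -0.02 -0.00 yaw 1.0
```

View pics/w1.png

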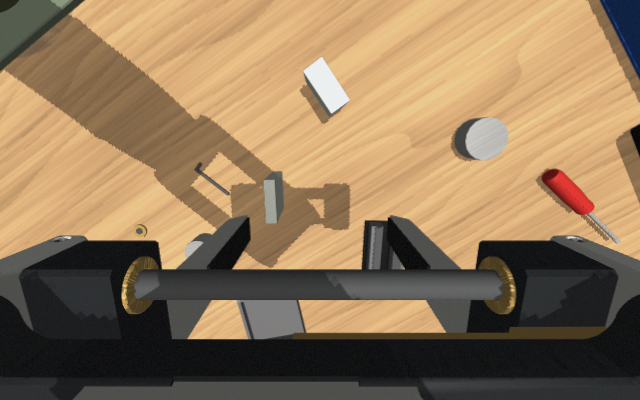

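The wrist picture shows the thick plate's top at (327,86), the thin plate at (273,198) and the large solid disc at (483,138). The gripper hides the lower half, so the usable view lies on the tool's +z side. I measure both plates here, then turn to look outward.

```bash
cat >> h.py <<'E'
def rect(m,im,box,mask,z):
    "biggest mask blob in box -> corners on plane z, centre, yaw of long side, sides"
    x0,y0,x1,y1=box; k=np.zeros(mask.shape,np.uint8); k[y0:y1,x0:x1]=mask[y0:y1,x0:x1]*255
    k=cv2.morphologyEx(k,cv2.MORPH_OPEN,np.ones((3,3)))
    cs=cv2.findContours(k,cv2.RETR_EXTERNAL,cv2.CHAIN_APPROX_NONE)[0]; c=max(cs,key=cv2.contourArea)[:,0]
    P=onplane(m,c,z)[:,:2]
    (cx,cy),(a,b),t=cv2.minAreaRect((P*1000).astype(np.float32))
    if a<b: a,b,t=b,a,t+90
    print('centre',round(cx,1),round(cy,1),'sides',round(a,1),round(b,1),'long yaw deg',round((t+90)%180-90,1)); return c,P
E
python3 - <<'E'
from h import *
m=np.load('w1.npy',allow_pickle=True).item(); im=cv2.imread('pics/w1.png')
hsv=cv2.cvtColor(im,cv2.COLOR_BGR2HSV)
for x,y in [(327,86),(270,200),(277,200),(271,180)]: print(hsv[y,x])
rect(m,im,(290,45,365,130),(hsv[...,1]<60)&(hsv[...,2]>150),.072)
rect(m,im,(290,45,365,130),(hsv[...,1]<60)&(hsv[...,2]>60),.072)
print(hsv[200,255:292].tolist()); print(hsv[165:230:3,270].tolist())
E
```

```text
[ 90   3 239]
[ 37  14 163]
[40 18 87]
[ 36  16 163]
centre 359.8 268.6 sides 56.4 26.1 long yaw deg 2.5
centre 360.2 266.8 sides 57.0 29.6 long yaw deg 2.1
[[16, 113, 158], [16, 114, 157], [16, 112, 157], [16, 112, 155], [16, 112, 152], [16, 113, 149], [16, 113, 145], [16, 115, 144], [16, 111, 140], [18, 66, 139], [36, 16, 164], [38, 17, 164], [38, 17, 163], [36, 16, 162], [36, 15, 165], [37, 14, 163], [38, 17, 165], [39, 16, 163], [36, 15, 166], [39, 15, 166], [37, 16, 143], [30, 13, 80], [40, 18, 87], [40, 17, 88], [40, 17, 89], [36, 14, 89], [30, 12, 87], [45, 18, 87], [16, 64, 111], [16, 115, 149], [16, 116, 147], [16, 112, 146], [16, 113, 145], [16, 112, 143], [16, 117, 142], [16, 113, 142], [16, 112, 143]]
[[17, 109, 229], [16, 115, 202], [15, 113, 144], [24, 28, 91], [40, 17, 89], [36, 16, 161], [38, 17, 170], [36, 15, 169], [37, 14, 167], [38, 17, 166], [39, 15, 168], [39, 16, 163], [36, 16, 164], [36, 15, 166], [33, 16, 164], [35, 17, 164], [36, 16, 162], [35, 17, 164], [37, 14, 166], [36, 16, 161], [15, 115, 142], [15, 111, 142]]
```

Call:
apply_moves:
  deltas: "-5 -1 -4 0 1.1 0; -10 -2 -8 0 2.2 0; -14 -2 -11 0 3.3 0; -17 -2 -13 0 4.4 0; -18 -2 -14 0 5.5 0; -18 -2 -14 0 6.6 0; -18 -2 -14 0 7.7 0; -18 -2 -14 0 8.8 0; -18 -2 -14 0 9.9 0; -18 -2 -14 0 11 0; -18 -2 -14 0 12.1 0; -18 -2 -14 0 13.2 0"

```text
t: 2.15
position: [0.4703, -0.0244, 0.24]
tcp_rot: [-1.57, 0.001, -0.385]
contact_force: [-0.8, 1.0, 0.9]
width: 0.0937
```

Run:
```python
from h import *
m=np.load('w1.npy',allow_pickle=True).item(); im=cv2.imread('pics/w1.png')
hsv=cv2.cvtColor(im,cv2.COLOR_BGR2HSV)
rect(m,im,(255,165,290,230),(hsv[...,1]<60)&(hsv[...,2]>120),.072)
go((.42,0,.25),-1.57)
```

```text
centre 435.3 138.1 sides 54.7 13.8 long yaw deg -31.8
row -5.58 -0.99 0.37 0.00 11.31 -0.01 yaw -1.57
```

Call:
apply_moves:
  deltas: "-3 -1 0.4 0 1.1 0; -5.6 -1 0.4 0 2.2 0; -5.6 -1 0.4 0 3.3 0; -5.6 -1 0.4 0 4.4 0; -5.6 -1 0.4 0 5.5 0; -5.6 -1 0.4 0 6.6 0; -5.6 -1 0.4 0 7.7 0; -5.6 -1 0.4 0 8.8 0; -5.6 -1 0.4 0 9.9 0; -5.6 -1 0.4 0 11 0; -5.6 -1 0.4 0 11.3 0; -5.6 -1 0.4 0 11.3 0"

```text
t: 3.15
position: [0.4198, -0.0001, 0.2501]
tcp_rot: [-1.572, 0.001, -1.563]
contact_force: [0.1, -0.2, 0.8]
width: 0.0942
```

Run:
```python
from h import *
m,im=snap('wrist','w2'); np.save('w2.npy',m,allow_pickle=True); st()
```

```text
t 3.2 p [ 4.199e-01 -3.000e-04  2.502e-01] rpy [-1.5714e+00  5.0000e-04 -1.5623e+00] F [-0.7 -0.9  0.9] w 0.094
```

View pics/w2.png

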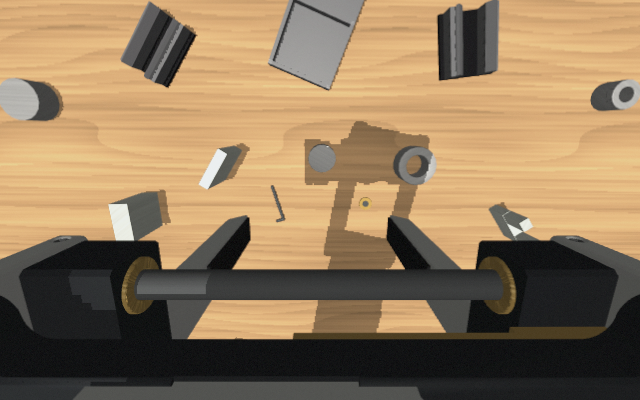

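The second wrist picture shows the large ring at (414,165), thin plate top (212,169), small ring (624,95), the tray (315,40, clipped at the top), the narrow stand (160,45) and the wide stand (468,40).

```bash
cat >> h.py <<'E'
def ring(m,im,box,h,smax=60,vmin=0):
    "outer outline centroid of a standing cylinder, cast at mid height"
    hsv=cv2.cvtColor(im,cv2.COLOR_BGR2HSV); k=np.zeros(im.shape[:2],np.uint8); x0,y0,x1,y1=box
    k[y0:y1,x0:x1]=((hsv[...,1]<smax)&(hsv[...,2]>vmin))[y0:y1,x0:x1]*255
    k=cv2.morphologyEx(k,cv2.MORPH_OPEN,np.ones((3,3)))
    c=max(cv2.findContours(k,cv2.RETR_EXTERNAL,cv2.CHAIN_APPROX_NONE)[0],key=cv2.contourArea)
    h_=cv2.convexHull(c); M=cv2.moments(h_); u=(M['m10']/M['m00'],M['m01']/M['m00'])
    print('pix',np.round(u,1),'bbox',cv2.boundingRect(c),'p',onplane(m,u,h/2)[0].round(4)); return u
E
python3 - <<'E'
from h import *
m=np.load('w2.npy',allow_pickle=True).item(); im=cv2.imread('pics/w2.png')
hsv=cv2.cvtColor(im,cv2.COLOR_BGR2HSV)
u=ring(m,im,(380,135,450,195),.032)
p=onplane(m,u,.016)[0]
rect(m,im,(190,135,260,195),(hsv[...,1]<60)&(hsv[...,2]>150),.072)
go((p[0],p[1],.08),-1.57); go((p[0],p[1],.013),-1.57)
E
```

```text
pix [414.6 164.5] bbox (394, 146, 42, 39) p [ 0.4364 -0.1451  0.016 ]
centre 435.3 137.9 sides 55.8 14.1 long yaw deg -31.7
row 14.51 17.01 1.53 0.01 0.07 -0.01 yaw -1.57
row 14.51 23.71 1.54 0.01 0.07 -0.01 yaw -1.57
```

Call:
apply_moves:
  deltas: "3.6 3 0.4 0 0 0; 7.2 6 0.8 0 0 0; 10.8 9 1.2 0 0 0; 14.5 12 1.5 0 0 0; 14.5 15 1.5 0 0 0; 14.5 17.5 1.5 0 0 0; 14.5 19.5 1.5 0 0 0; 14.5 21.5 1.5 0 0 0; 14.5 22.8 1.5 0 0 0; 14.5 23.6 1.5 0 0 0; 14.5 23.7 1.5 0 0 0; 14.5 23.7 1.5 0 0 0"

```text
t: 4.2
position: [0.4361, -0.1462, 0.0134]
tcp_rot: [-1.571, 0.0, -1.565]
contact_force: [-0.0, 0.1, -0.5]
width: 0.0939
```

Call:
apply_moves:
  deltas: "0 0 0 0 0 0; 0 0 0 0 0 0; 0 0 0 0 0 0; 0 0 0 0 0 0; 0 0 0 0 0 0; 0 0 0 0 0 0; 0 0 0 0 0 0; 0 0 0 0 0 0; 0 0 0 0 0 0; 0 0 0 0 0 0"
  jaw: 0
  squeeze: 30

```text
t: 5.03
position: [0.4363, -0.1457, 0.0139]
tcp_rot: [-1.571, 0.002, -1.566]
contact_force: [0.5, 5.2, 5.8]
width: 0.0556
```

Call:
apply_moves:
  deltas: "0 -2 0 0 0 0; 0 -5 0 0 0 0; -1 -9 0.5 0 0 0; -4 -13 1.5 0 0 0; -7 -16.5 2.5 0 0 0; -10 -19.5 3 0 0 0; -12.5 -21 3.4 0 0 0; -12.5 -21 3.4 0 0 0; -12.5 -21 3.4 0 0 0; -12.5 -21 3.4 0 0 0"

```text
t: 5.87
position: [0.4684, -0.0218, 0.2222]
tcp_rot: [-1.573, -0.001, -1.565]
contact_force: [-0.6, -0.9, -3.4]
width: 0.0555
```

Run:
```python
from h import *
m,im=snap('wrist','w3'); np.save('w3.npy',m,allow_pickle=True); st()
```

```text
t 5.92 p [ 0.4679 -0.0222  0.2214] rpy [-1.5747e+00 -2.0000e-04 -1.5662e+00] F [-0.7 -0.2 -3.8] w 0.0555
```

View pics/w3.png

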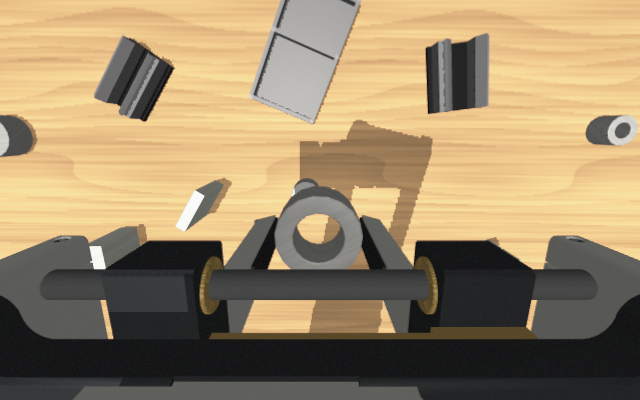

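The ring is held level between the fingers at (319,230). Both stands (135,78 and 458,75) and most of the tray are visible; I enlarge the stands.

Run:
```python
from h import *
m=np.load('w3.npy',allow_pickle=True).item(); im=cv2.imread('pics/w3.png')
hsv=cv2.cvtColor(im,cv2.COLOR_BGR2HSV)
a=cv2.resize(im[25:130,85:185],None,fx=4,fy=4,interpolation=cv2.INTER_CUBIC);b=cv2.resize(im[20:125,410:500],None,fx=4,fy=4,interpolation=cv2.INTER_CUBIC)
cv2.imwrite('pics/stands.png',np.hstack([a,b]))
k=((hsv[...,1]<60)*255).astype(np.uint8)
for n,(x0,y0,x1,y1) in dict(tray=(235,0,375,130)).items():
    q=np.zeros_like(k); q[y0:y1,x0:x1]=k[y0:y1,x0:x1]
    c=max(cv2.findContours(q,cv2.RETR_EXTERNAL,cv2.CHAIN_APPROX_NONE)[0],key=cv2.contourArea)
    ap=cv2.approxPolyDP(c,4,True)[:,0]
    print(ap.tolist()); print(onplane(m,ap,0)[:,:2].round(4).tolist()); print(onplane(m,ap,.016)[:,:2].round(4).tolist())
```

```text
[[360, 0], [281, 0], [249, 97], [313, 123]]
[[0.6969, -0.075], [0.6963, 0.0265], [0.5778, 0.0736], [0.5436, -0.0149]]
[[0.6905, -0.0729], [0.6899, 0.0245], [0.5761, 0.0698], [0.5432, -0.0151]]
```

View pics/stands.png

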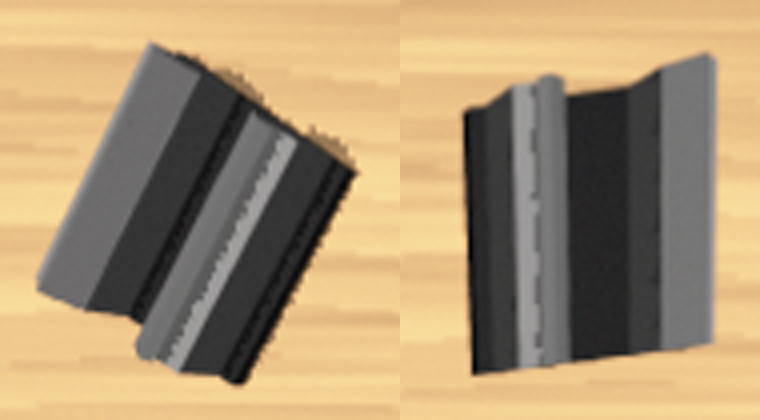

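Run:
```python
from h import *
m=np.load('w3.npy',allow_pickle=True).item()
p=lambda x,y,z:onplane(m,(x,y),z)[0][:2]
A=np.array([.5778,.0736]);B=np.array([.5436,-.0149]);d=np.array([.932,-.363]);mid=(A+B)/2
div=p(303,47,.012); print('divider dist',(div-mid)@d)
for k in(.0465,.1235): print('comp',(mid+k*d).round(4))
# stands: crop a px = x/4+85, y/4+25 ; b: (x-400)/4+410, y/4+20
f=lambda x,y:(x/4+85,y/4+25); g=lambda x,y:((x-400)/4+410,y/4+20)
def stand(q,pts,floor,name):
    P={k:p(*q(x,y),z) for k,(x,y,z) in pts.items()}
    for k,v in P.items(): print(name,k,v.round(4))
    return P
# left/right = outer & inner(mouth) top edges, near/far ends
N=stand(f,dict(Lo_f=(151,43,.035),Lo_n=(38,285,.035),Li_f=(203,72,.035),Li_n=(88,308,.035),Ri_f=(298,138,.035),Ri_n=(178,370,.035),bR_f=(356,172,0),bR_n=(238,383,0)),0,'N')
W=stand(g,dict(Ro_f=(711,55,.035),Ro_n=(711,343,.035),Ri_f=(661,70,.035),Ri_n=(661,348,.035),Li_f=(515,88,.035),Li_n=(520,366,.035),bL_f=(465,112,0),bL_n=(474,374,0)),0,'W')
def summ(a,b,c,e,n):
    # a,b far pair; c,e near pair (mouth edges)
    F=(a+b)/2;Nn=(c+e)/2;u=F-Nn; print(n,'centre',((F+Nn)/2).round(4),'len',np.linalg.norm(u).round(4),'w',np.linalg.norm(a-b).round(4),np.linalg.norm(c-e).round(4),'yaw',np.degrees(np.arctan2(u[1],u[0])).round(1))
summ(N['Li_f'],N['Ri_f'],N['Li_n'],N['Ri_n'],'N mouth'); summ(W['Li_f'],W['Ri_f'],W['Li_n'],W['Ri_n'],'W mouth')
summ(N['Lo_f'],N['bR_f'],N['Lo_n'],N['bR_n'],'N outer'); summ(W['Ro_f'],W['bL_f'],W['Ro_n'],W['bL_n'],'W outer')
go((mid[0]+.0465*d[0],mid[1]+.0465*d[1],.12),np.arctan2(d[1],d[0])-np.pi/2)
```

```text
divider dist 0.08356147036857196
comp [0.604  0.0125]
comp [ 0.6758 -0.0155]
N Lo_f [0.6433 0.2137]
N Lo_n [0.574  0.2601]
N Li_f [0.6354 0.1992]
N Li_n [0.5671 0.2454]
N Ri_f [0.6171 0.1727]
N Ri_n [0.5483 0.2197]
N bR_f [0.6145 0.173 ]
N bR_n [0.5454 0.2223]
W Ro_f [ 0.6481 -0.2255]
W Ro_n [ 0.5654 -0.2375]
W Ri_f [ 0.6439 -0.211 ]
W Ri_n [ 0.5638 -0.2218]
W Li_f [ 0.6386 -0.1674]
W Li_n [ 0.558  -0.1775]
W bL_f [ 0.6412 -0.1654]
W bL_n [ 0.5574 -0.1765]
N mouth centre [0.592  0.2092] len 0.0829 w 0.0322 0.0318 yaw -34.3
W mouth centre [ 0.601  -0.1944] len 0.081 w 0.0439 0.0447 yaw 7.4
N outer centre [0.5943 0.2173] len 0.0841 w 0.0499 0.0474 yaw -34.7
W outer centre [ 0.603  -0.2012] len 0.084 w 0.0605 0.0615 yaw 7.9
row -3.40 10.09 13.66 0.04 3.59 0.01 yaw -1.942
```

Call:
apply_moves:
  deltas: "-1 2 3.5 0 0.9 0; -2 3 7 0 1.8 0; -3 4 10.5 0 2.7 0; -3.4 5 13 0 3.6 0; -3.4 8 13.66 0 3.6 0; -3.4 11 13.66 0 3.6 0; -3.4 14 13.66 0 3.6 0; -3.4 16.5 13.66 0 3.6 0; -3.4 18.5 13.66 0 3.6 0; -3.4 19.7 13.66 0 3.6 0; -3.4 19.7 13.66 0 3.6 0; -3.4 19.7 13.66 0 3.6 0"

```text
t: 6.92
position: [0.6046, 0.0121, 0.0249]
tcp_rot: [-1.574, -0.001, -1.944]
contact_force: [0.2, 0.1, -2.8]
width: 0.0554
```

Run:
```python
from h import *
st(); go((.604,.0125,.0185),-1.942)
```

```text
t 6.92 p [0.6046 0.0121 0.0249] rpy [-1.5739e+00 -1.1000e-03 -1.9442e+00] F [ 0.2  0.1 -2.8] w 0.0554
row -0.01 0.64 -0.07 0.03 -0.02 0.01 yaw -1.942
```

Call:
apply_moves:
  deltas: "0 0.2 0 0 0 0; 0 0.4 0 0 0 0; 0 0.6 0 0 0 0; 0 0.68 0 0 0 0; 0 0.68 0 0 0 0"

```text
t: 7.33
position: [0.6061, 0.0131, 0.0201]
tcp_rot: [-1.57, 0.0, -1.943]
contact_force: [-0.0, -0.0, -2.8]
width: 0.0555
```

Call:
apply_moves:
  deltas: "0 0 0 0 0 0; 0 0 0 0 0 0; 0 0 0 0 0 0; 0 0 0 0 0 0; 0 0 0 0 0 0; 0 -1 0 0 0 0; 0 -3 0 0 0 0; 0 -6 0 0 0 0; 0 -9 0 0 0 0; 0 -12 0 0 0 0"
  jaw: 75

```text
t: 8.17
position: [0.6057, 0.013, 0.1415]
tcp_rot: [-1.571, -0.0, -1.943]
contact_force: [0.4, 0.0, 1.1]
width: 0.0704
```

Run:
```python
from h import *
st(); go((.50,-.41,.22),-1.94)
```

```text
t 8.17 p [0.6057 0.013  0.1415] rpy [-1.5708 -0.     -1.9429] F [0.4 0.  1.1] w 0.0704
row 43.25 -7.85 5.54 0.00 -0.03 0.00 yaw -1.94
```

Call:
apply_moves:
  deltas: "2 -3 0 0 0 0; 5 -5 0 0 0 0; 9 -6 0 0 0 0; 13 -6 0 0 0 0; 17 -6 0.2 0 0 0; 21 -6 0.4 0 0 0; 25 -6 0.5 0 0 0; 29 -6 0.6 0 0 0; 33 -6 0.7 0 0 0; 37 -6 0.7 0 0 0; 40 -6 0.7 0 0 0; 42.8 -6 0.7 0 0 0"
  jaw: 85

```text
t: 9.17
position: [0.4556, -0.3905, 0.2007]
tcp_rot: [-1.57, -0.001, -1.944]
contact_force: [-0.1, -0.8, 0.6]
width: 0.08
```

Run:
```python
from h import *
m,im=snap('wrist','w4'); np.save('w4.npy',m,allow_pickle=True); st()
print(proj(m,[.532,-.417,.016]))
```

```text
t 9.22 p [ 0.4537 -0.3953  0.2007] rpy [-1.5695 -0.0052 -1.9481] F [-0.8 -2.5  0.6] w 0.0798
[[315.2116808  118.43765609]]
```

View pics/w4.png

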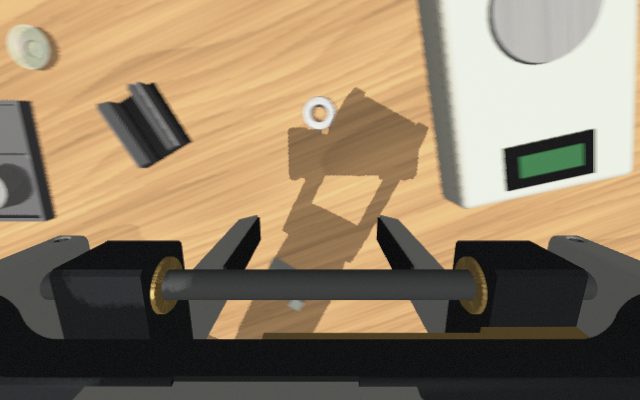

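The small ring is at (319,113), and the picture is slightly blurred because the arm was still settling. I measure from a fresh frame.

Run:
```python
from h import *
m,im=snap('wrist','w4b'); st(); im=im[:,:,::-1].copy()
u=ring(m,im,(285,85,355,140),.032,smax=70)
p=onplane(m,u,.016)[0]
go((p[0],p[1],.09),-1.942);go((p[0],p[1],.0135),-1.942)
```

```text
t 9.27 p [ 0.4549 -0.3924  0.2005] rpy [-1.5697 -0.0021 -1.9483] F [ 0.9  0.8 -0.3] w 0.0799
pix [311.1 112.7] bbox (295, 96, 33, 34) p [ 0.5382 -0.4207  0.016 ]
row -0.46 11.06 8.77 -0.01 -0.06 0.02 yaw -1.942
row -0.48 18.71 8.76 -0.01 -0.06 0.02 yaw -1.942
```

Call:
apply_moves:
  deltas: "-0.5 3 2.5 0 0 0; -0.5 6 5.5 0 0 0; -0.5 9 8 0 0 0; -0.5 11.5 8.77 0 0 0; -0.5 13.5 8.77 0 0 0; -0.5 15.5 8.77 0 0 0; -0.5 17 8.77 0 0 0; -0.5 18.2 8.77 0 0 0; -0.5 18.7 8.77 0 0 0; -0.5 18.7 8.77 0 0 0; -0.5 18.7 8.77 0 0 0"

```text
t: 10.18
position: [0.5408, -0.4158, 0.0136]
tcp_rot: [-1.57, -0.0, -1.943]
contact_force: [-0.2, -0.7, 0.1]
width: 0.0801
```

Call:
apply_moves:
  deltas: "0 0 0 0 0 0; 0 0 0 0 0 0; 0 0 0 0 0 0; 0 0 0 0 0 0; 0 0 0 0 0 0; 0 0 0 0 0 0; 0 0 0 0 0 0; 0 0 0 0 0 0; 0 0 0 0 0 0; 0 0 0 0 0 0"
  jaw: 0
  squeeze: 30

```text
t: 11.02
position: [0.5403, -0.4164, 0.0132]
tcp_rot: [-1.57, -0.001, -1.943]
contact_force: [-2.2, -3.3, 3.0]
width: 0.0386
```

Run:
```python
from h import *
st(); go((.58,-.05,.25),-1.942)
```

```text
t 11.02 p [ 0.5403 -0.4164  0.0132] rpy [-1.5700e+00 -1.5000e-03 -1.9429e+00] F [-2.2 -3.3  3. ] w 0.0386
row -35.55 -23.74 -9.60 -0.01 -0.01 0.01 yaw -1.942
```

Call:
apply_moves:
  deltas: "0 -2 0 0 0 0; 0 -6 0 0 0 0; -2 -10 -0.5 0 0 0; -6 -13.5 -2 0 0 0; -10 -16 -3 0 0 0; -14 -18 -4 0 0 0; -18 -20 -5 0 0 0; -22 -21 -6 0 0 0; -26 -21 -7 0 0 0; -30 -21 -8 0 0 0; -34 -21 -9 0 0 0; -38 -21 -10 0 0 0"

```text
t: 12.02
position: [0.5808, -0.05, 0.2215]
tcp_rot: [-1.573, 0.002, -1.943]
contact_force: [0.4, -0.4, -2.9]
width: 0.0385
```

Call:
apply_moves:
  deltas: "-3 0 -0.9 0 0 0; -4.2 0 -0.9 0 0 0; -4.2 0 -0.9 0 0 0; -4.2 0 -0.9 0 0 0; -4.2 0 -0.9 0 0 0"

```text
t: 12.43
position: [0.5881, -0.0119, 0.2216]
tcp_rot: [-1.572, -0.001, -1.944]
contact_force: [0.1, -0.5, -2.4]
width: 0.0387
```

Run:
```python
from h import *
m,im=snap('wrist','w5'); np.save('w5.npy',m,allow_pickle=True); st()
```

```text
t 12.48 p [ 0.5882 -0.0123  0.2217] rpy [-1.5720e+00 -6.0000e-04 -1.9447e+00] F [ 0.5 -0.6 -2.2] w 0.039
```

View pics/w5.png

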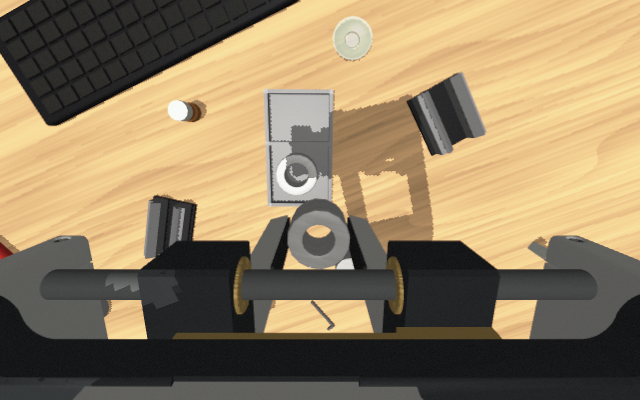

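The large ring sits inside the near (larger) compartment at (295,173). The empty small compartment spans (267–333, 91–140), and the small ring is held centred at (318,235).

Run:
```python
from h import *
m=np.load('w5.npy',allow_pickle=True).item(); im=cv2.imread('pics/w5.png')
C=onplane(m,[(265,89),(334,89),(333,204),(267,204),(266,141),(333,141),(295,173)],.016)[:,:2]; print(C.round(4))
c=(C[0]+C[1]+C[4]+C[5])/4; print('small comp',c.round(4)); d=(C[0]+C[1])-(C[2]+C[3]); print(np.degrees(np.arctan2(d[1],d[0])),np.linalg.norm(d)/2)
go((c[0],c[1],.0185),-1.942)
```

```text
[[ 0.7238  0.0095]
 [ 0.6907 -0.0751]
 [ 0.5446 -0.0185]
 [ 0.5794  0.0703]
 [ 0.6618  0.0354]
 [ 0.6283 -0.0501]
 [ 0.6064  0.0153]]
small comp [ 0.6761 -0.0201]
-21.99180417160183 0.1566546316177486
row -2.50 20.31 8.49 0.01 -0.03 0.01 yaw -1.942
```

Call:
apply_moves:
  deltas: "-1 0 3 0 0 0; -2 1 6 0 0 0; -2.7 3 8.45 0 0 0; -2.7 6 8.45 0 0 0; -2.7 9 8.45 0 0 0; -2.7 12 8.45 0 0 0; -2.7 15 8.45 0 0 0; -2.7 17.5 8.45 0 0 0; -2.7 19 8.45 0 0 0; -2.7 20 8.45 0 0 0; -2.7 20.35 8.45 0 0 0; -2.7 20.35 8.45 0 0 0"

```text
t: 13.48
position: [0.6773, -0.0173, 0.019]
tcp_rot: [-1.571, -0.0, -1.944]
contact_force: [-0.3, -0.8, -2.1]
width: 0.0386
```

Call:
apply_moves:
  deltas: "0 0 0 0 0 0; 0 0 0 0 0 0; 0 0 0 0 0 0; 0 0 0 0 0 0; 0 0 0 0 0 0; 0 -1 0 0 0 0; 0 -3 0 0 0 0; 0 -6 0 0 0 0; 0 -9 0 0 0 0; 0 -12 0 0 0 0; 0 -15 0 0 0 0; 0 -18 0 0 0 0"
  jaw: 60

```text
t: 14.48
position: [0.677, -0.0163, 0.2014]
tcp_rot: [-1.57, 0.0, -1.943]
contact_force: [0.3, -0.1, -0.3]
width: 0.0564
```

Run:
```python
from h import *
st(); go((.4353,.138,.15),np.radians(-31.7-90)); go((.4353,.138,.036),np.radians(-31.7-90))
```

```text
t 14.48 p [ 0.677  -0.0163  0.2014] rpy [-1.5698e+00  2.0000e-04 -1.9427e+00] F [ 0.3 -0.1 -0.3] w 0.0564
row -5.59 5.12 -28.13 -0.01 1.73 -0.00 yaw -2.124
row -5.59 16.52 -28.14 -0.01 1.73 -0.00 yaw -2.124
```

Call:
apply_moves:
  deltas: "-1 0 -3.5 0 0.3 0; -2 0 -7.5 0 0.6 0; -3 0 -11.5 0 1 0; -4 0 -15.5 0 1.3 0; -5 0 -19.5 0 1.7 0; -5.6 1 -23 0 1.73 0; -5.6 3 -26 0 1.73 0; -5.6 4.5 -28.1 0 1.73 0; -5.6 5.5 -28.1 0 1.73 0; -5.6 5.5 -28.1 0 1.73 0; -5.6 5.5 -28.1 0 1.73 0"

```text
t: 15.4
position: [0.4367, 0.1377, 0.1445]
tcp_rot: [-1.569, 0.001, -2.124]
contact_force: [0.1, -0.4, 1.1]
width: 0.0564
```

Run:
```python
from h import *
st(); go((.4353,.138,.036),np.radians(-31.7-90))
```

```text
t 15.4 p [0.4367 0.1377 0.1445] rpy [-1.5695e+00  7.0000e-04 -2.1240e+00] F [ 0.1 -0.4  1.1] w 0.0564
row 0.06 10.85 -0.15 -0.01 0.00 -0.01 yaw -2.124
```

Call:
apply_moves:
  deltas: "0 3 -0.1 0 0 0; 0 6 -0.1 0 0 0; 0 8.5 -0.1 0 0 0; 0 10 -0.1 0 0 0; 0 10.8 -0.1 0 0 0; 0 10.8 -0.1 0 0 0"

```text
t: 15.9
position: [0.4355, 0.1377, 0.0351]
tcp_rot: [-1.572, -0.001, -2.125]
contact_force: [0.0, 0.4, 0.2]
width: 0.0563
```

Call:
apply_moves:
  deltas: "0 0 0 0 0 0; 0 0 0 0 0 0; 0 0 0 0 0 0; 0 0 0 0 0 0; 0 0 0 0 0 0; 0 0 0 0 0 0; 0 0 0 0 0 0; 0 0 0 0 0 0; 0 0 0 0 0 0; 0 0 0 0 0 0"
  jaw: 0
  squeeze: 35

```text
t: 16.73
position: [0.435, 0.1385, 0.0362]
tcp_rot: [-1.571, 0.0, -2.124]
contact_force: [-0.8, 0.4, 4.6]
width: 0.0137
```

Run:
```python
from h import *
st(); 
d=np.array([np.cos(np.radians(-34.5)),np.sin(np.radians(-34.5))]); c=np.array([.594,.211])-.09*d
go((c[0],c[1],.25),np.radians(-34.5-90))
```

```text
t 16.73 p [0.435  0.1385 0.0362] rpy [-1.5705e+00  2.0000e-04 -2.1240e+00] F [-0.8  0.4  4.6] w 0.0137
row -14.97 -21.38 0.73 -0.00 -29.53 0.00 yaw 0.969
```

Call:
apply_moves:
  deltas: "0 -3 0 0 0 0; 0 -7 0 0 0 0; 0 -11 0 0 0 0; -3 -14 0.2 0 0.2 0; -6 -17 0.4 0 0.3 0; -9 -19 0.6 0 0.47 0; -12 -21 0.7 0 0.47 0; -15 -21.4 0.7 0 0.47 0; -15 -21.4 0.7 0 0.47 0; -15 -21.4 0.7 0 0.47 0; -15 -21.4 0.7 0 0.47 0; -15 -21.4 0.7 0 0.47 0"

```text
t: 17.73
position: [0.5184, 0.2613, 0.2484]
tcp_rot: [-1.572, -0.003, -2.174]
contact_force: [-0.3, -0.6, -1.5]
width: 0.0138
```

```bash
sed -i 's/<2.5\]/<2.7]/' h.py
python3 - <<'E'
from h import *
m,im=snap('wrist','w6'); np.save('w6.npy',m,allow_pickle=True); st()
c=proj(m,[.594,.211,.03])[0]; print(c)
x,y=int(c[0]),int(c[1]); b=im[0:400,120:520,::-1]; cv2.imwrite('pics/w6c.png',cv2.resize(im[max(0,y-75):y+75,x-85:x+85,::-1],None,fx=4,fy=4,interpolation=cv2.INTER_CUBIC)); print(x-85,max(0,y-75))
E
```

```text
t 17.78 p [0.5185 0.2612 0.2486] rpy [-1.5722 -0.0022 -2.1742] F [ 0.2 -0.8 -1.2] w 0.0139
[316.39789008 111.62664887]
231 36
```

View pics/w6c.png

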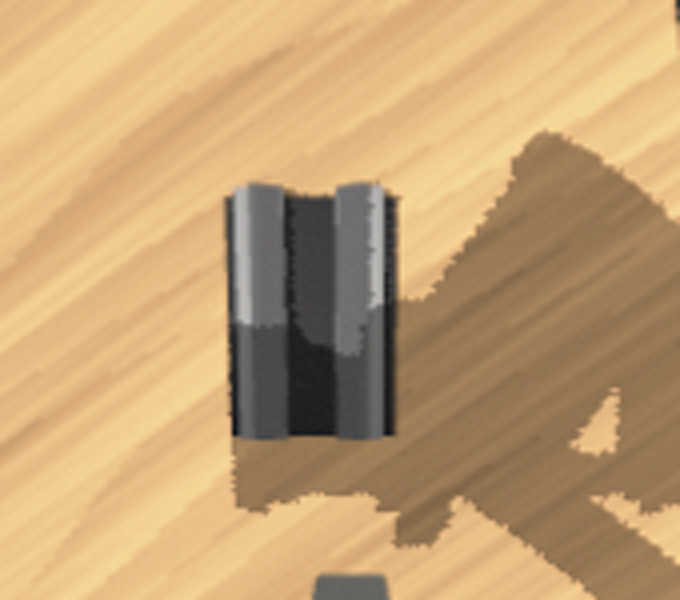

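This close overhead view settles the narrow stand. The slot runs straight up the crop between x≈288 and 336, with ends at y≈188 and 437. The held plate's far top edge is at (315–388, 576).

Run:
```python
from h import *
m=np.load('w6.npy',allow_pickle=True).item()
q=lambda x,y,z:onplane(m,(231+x/4,36+y/4),z)[0][:2]
y=-2.1742; 
def summ(n,fl,fr,nl,nr,z):
    a,b,c,d=[q(*v,z) for v in(fl,fr,nl,nr)]; F=(a+b)/2;N=(c+d)/2;u=F-N
    print(n,'c',((F+N)/2).round(4),'len',np.linalg.norm(u).round(4),'w',np.linalg.norm(a-b).round(4),np.linalg.norm(c-d).round(4),'yaw',np.degrees(np.arctan2(u[1],u[0])).round(1))
summ('slot',(287,188),(335,188),(288,438),(336,438),.03)
summ('base',(227,197),(399,197),(234,434),(395,434),.004)
summ('walltop',(236,186),(383,186),(236,438),(384,438),.035)
s=arm.observe(); r=Rt(s)
for c in [(316,577),(387,577)]:
    P=np.r_[q(*c,s['position'][2]+.036),s['position'][2]+.036]; print('plate corner tool xyz mm',(r.T@(P-s['position'])*1000).round(1))
```

```text
slot c [0.5962 0.2222] len 0.0834 w 0.0162 0.0171 yaw -34.8
base c [0.5966 0.2218] len 0.0843 w 0.0621 0.0609 yaw -34.6
walltop c [0.5965 0.2225] len 0.083 w 0.0491 0.0519 yaw -34.9
plate corner tool xyz mm [ -4.  -36.1  40.1]
plate corner tool xyz mm [  5.4 -36.   40.1]
```

Run:
```python
from h import *
st(); go((.5965,.2222,.09),np.radians(-34.8-90))
```

```text
t 17.78 p [0.5185 0.2612 0.2486] rpy [-1.5722 -0.0022 -2.1742] F [ 0.2 -0.8 -1.2] w 0.0139
row -1.25 15.85 8.65 0.01 0.04 0.02 yaw -2.178
```

Call:
apply_moves:
  deltas: "-0.4 1 3 0 0 0; -0.8 3 6 0 0 0; -1.25 5 8.65 0 0.04 0; -1.25 8 8.65 0 0.04 0; -1.25 11 8.65 0 0.04 0; -1.25 13.5 8.65 0 0.04 0; -1.25 15 8.65 0 0.04 0; -1.25 15.9 8.65 0 0.04 0; -1.25 15.9 8.65 0 0.04 0; -1.25 15.9 8.65 0 0.04 0; -1.25 15.9 8.65 0 0.04 0; -1.25 15.9 8.65 0 0.04 0"

```text
t: 18.78
position: [0.5995, 0.2239, 0.0931]
tcp_rot: [-1.568, 0.003, -2.178]
contact_force: [0.2, -0.6, -1.5]
width: 0.0138
```

Run:
```python
from h import *
st(); go((.5965,.2222,.043),np.radians(-34.8-90))
```

```text
t 18.78 p [0.5995 0.2239 0.0931] rpy [-1.5681  0.0028 -2.1775] F [ 0.2 -0.6 -1.5] w 0.0138
row 0.32 5.01 -0.16 -0.03 0.01 -0.03 yaw -2.178
```

Call:
apply_moves:
  deltas: "0.1 0.5 -0.05 0 0 0; 0.1 0.5 -0.05 0 0 0; 0.1 0.5 -0.05 0 0 0; 0.1 0.5 -0.05 0 0 0"

```text
t: 19.12
position: [0.597, 0.2231, 0.086]
tcp_rot: [-1.571, 0.0, -2.177]
contact_force: [-0.7, -1.0, -0.6]
width: 0.0136
```

Run:
```python
from h import *
st(); go((.5965,.2222,.043),np.radians(-34.8-90))
```

```text
t 19.12 p [0.597  0.2231 0.086 ] rpy [-1.5707e+00  1.0000e-04 -2.1774e+00] F [-0.7 -1.  -0.6] w 0.0136
row 0.10 4.30 0.01 -0.00 0.01 -0.00 yaw -2.178
```

Aligned now. I descend into the slot.

Call:
apply_moves:
  deltas: "0.1 0.6 0 0 0 0; 0.1 1.2 0 0 0 0; 0.1 1.8 0 0 0 0; 0.1 2.3 0 0 0 0; 0.1 2.8 0 0 0 0; 0.1 3.2 0 0 0 0; 0.1 3.6 0 0 0 0; 0.1 3.9 0 0 0 0; 0.1 4.1 0 0 0 0; 0.1 4.25 0 0 0 0; 0.1 4.3 0 0 0 0; 0.1 4.3 0 0 0 0"

```text
t: 20.12
position: [0.5965, 0.2222, 0.0429]
tcp_rot: [-1.571, 0.0, -2.177]
contact_force: [0.0, 0.2, -1.2]
width: 0.0138
```

Down with no contact force. I lower by 0.8 mm, release and retreat.

Call:
apply_moves:
  deltas: "0 0.05 0 0 0 0; 0 0.08 0 0 0 0; 0 0.08 0 0 0 0; 0 0.08 0 0 0 0"

```text
t: 20.45
position: [0.5966, 0.2223, 0.0423]
tcp_rot: [-1.571, 0.0, -2.177]
contact_force: [-0.8, 1.1, -1.8]
width: 0.014
```

Call:
apply_moves:
  deltas: "0 0 0 0 0 0; 0 0 0 0 0 0; 0 0 0 0 0 0; 0 0 0 0 0 0; 0 0 0 0 0 0; 0 0 0 0 0 0; 0 -2 0 0 0 0; 0 -5 0 0 0 0; 0 -9 0 0 0 0; 0 -13 0 0 0 0; 0 -13 0 0 0 0; 0 -13 0 0 0 0"
  jaw: 65

```text
t: 21.45
position: [0.5991, 0.2229, 0.1764]
tcp_rot: [-1.565, 0.006, -2.177]
contact_force: [0.1, -0.4, -1.1]
width: 0.0612
```

Run:
```python
from h import *
st(); snap('scene','scene1'); go((.3598,.2686,.17),np.radians(2.5-90))
im=cv2.imread('pics/scene1.png'); cv2.imwrite('pics/scene1c.png',cv2.resize(im[130:310,130:520],None,fx=2,fy=2,interpolation=cv2.INTER_CUBIC))
```

```text
t 21.45 p [0.5991 0.2229 0.1764] rpy [-1.5651  0.0062 -2.1774] F [ 0.1 -0.4 -1.1] w 0.0612
row 9.73 0.28 -22.13 -0.02 -6.21 -0.01 yaw -1.527
```

View pics/scene1c.png

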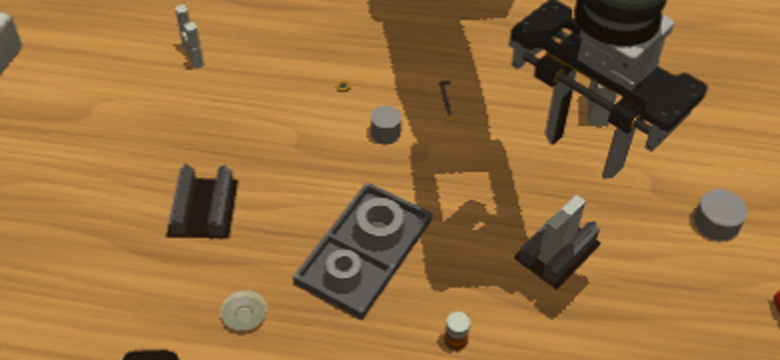

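Both rings lie flat in their compartments (380,222 and 343,265), and the thin plate stands upright in the narrow stand at (560,235). Next is the thick plate.

Call:
apply_moves:
  deltas: "1.5 -1 -3 0 -1 0; 3 -1 -6 0 -2 0; 4.5 -1 -9.5 0 -3 0; 6 0 -13 0 -4 0; 7.5 0 -16.5 0 -5 0; 9 0.3 -20 0 -6 0; 9.73 0.3 -22.1 0 -6.2 0; 9.73 0.3 -22.1 0 -6.2 0; 9.73 0.3 -22.1 0 -6.2 0; 9.73 0.3 -22.1 0 -6.2 0; 9.73 0.3 -22.1 0 -6.2 0; 9.73 0.3 -22.1 0 -6.2 0"
  jaw: 75

```text
t: 22.5
position: [0.3605, 0.268, 0.1688]
tcp_rot: [-1.571, -0.0, -1.53]
contact_force: [-0.6, -0.4, 0.3]
width: 0.0705
```

Run:
```python
from h import *
st(); go((.3598,.2686,.036),np.radians(2.5-90))
```

```text
t 22.5 p [0.3605 0.268  0.1688] rpy [-1.5710e+00 -3.0000e-04 -1.5298e+00] F [-0.6 -0.4  0.3] w 0.0705
row -0.07 13.28 -0.07 0.00 -0.02 0.00 yaw -1.527
```

Call:
apply_moves:
  deltas: "-0.1 3 -0.1 0 0 0; -0.1 6 -0.1 0 0 0; -0.1 9 -0.1 0 0 0; -0.1 11.5 -0.1 0 0 0; -0.1 12.8 -0.1 0 0 0; -0.1 13.3 -0.1 0 0 0; -0.1 13.3 -0.1 0 0 0; -0.1 13.3 -0.1 0 0 0"

```text
t: 23.17
position: [0.3594, 0.2694, 0.0365]
tcp_rot: [-1.57, 0.0, -1.529]
contact_force: [0.1, 0.2, 0.2]
width: 0.0704
```

Call:
apply_moves:
  deltas: "0 0 0 0 0 0; 0 0 0 0 0 0; 0 0 0 0 0 0; 0 0 0 0 0 0; 0 0 0 0 0 0; 0 0 0 0 0 0; 0 0 0 0 0 0; 0 0 0 0 0 0; 0 0 0 0 0 0; 0 0 0 0 0 0"
  jaw: 0
  squeeze: 40

```text
t: 24.0
position: [0.3584, 0.2693, 0.0361]
tcp_rot: [-1.571, -0.0, -1.528]
contact_force: [-0.5, -0.5, 1.9]
width: 0.0259
```

Run:
```python
from h import *
st()
d=np.array([np.cos(np.radians(7.6)),np.sin(np.radians(7.6))]); c=np.array([.602,-.203])-.09*d
print(c); go((c[0],c[1],.25),np.radians(7.6-90))
```

```text
t 24.0 p [0.3584 0.2693 0.0361] rpy [-1.5708e+00 -1.0000e-04 -1.5281e+00] F [-0.5 -0.5  1.9] w 0.0259
[ 0.5127906  -0.21490308]
row 49.03 -21.38 13.36 0.00 -0.86 0.00 yaw -1.438
```

Call:
apply_moves:
  deltas: "0 -2 0 0 0 0; 0 -6 0 0 0 0; 1 -10 0.5 0 0 0; 4 -13.5 1.5 0 -0.1 0; 8 -16 2.5 0 -0.2 0; 11.5 -18 3.5 0 -0.3 0; 15 -20 4.5 0 -0.4 0; 19 -21 5.5 0 -0.5 0; 23 -21.4 6.5 0 -0.6 0; 27 -21.4 7.5 0 -0.7 0; 31 -21.4 8.5 0 -0.8 0; 35 -21.4 9.5 0 -0.86 0"

```text
t: 25.0
position: [0.4649, -0.0685, 0.2494]
tcp_rot: [-1.571, 0.001, -1.438]
contact_force: [0.9, 1.2, -1.9]
width: 0.0258
```

Run:
```python
from h import *
st(); go((.513,-.215,.25),np.radians(7.6-90))
```

```text
t 25.0 p [ 0.4649 -0.0685  0.2494] rpy [-1.5714e+00  7.0000e-04 -1.4380e+00] F [ 0.9  1.2 -1.9] w 0.0258
row 15.16 -0.07 2.83 0.01 0.00 -0.01 yaw -1.438
```

Call:
apply_moves:
  deltas: "3.8 0 0.7 0 0 0; 7.6 0 1.4 0 0 0; 11.4 0 2.1 0 0 0; 14 0 2.6 0 0 0; 14.9 0 2.8 0 0 0; 14.9 0 2.8 0 0 0; 14.9 0 2.8 0 0 0; 14.9 0 2.8 0 0 0"

```text
t: 25.67
position: [0.5121, -0.2089, 0.2494]
tcp_rot: [-1.572, 0.002, -1.437]
contact_force: [-0.0, -0.1, -3.2]
width: 0.0258
```

Run:
```python
from h import *
m,im=snap('wrist','w7'); np.save('w7.npy',m,allow_pickle=True); st()
x,y=[int(v) for v in proj(m,[.602,-.203,.03])[0]]
x0,y0=x-85,max(0,y-75); cv2.imwrite('pics/w7c.png',cv2.resize(im[y0:y0+150,x0:x0+170,::-1],None,fx=4,fy=4,interpolation=cv2.INTER_CUBIC)); print(x0,y0)
```

```text
t 25.72 p [ 0.5123 -0.2088  0.2497] rpy [-1.5715e+00  1.3000e-03 -1.4364e+00] F [-0.1  0.3 -3.1] w 0.0255
237 37
```

View pics/w7c.png

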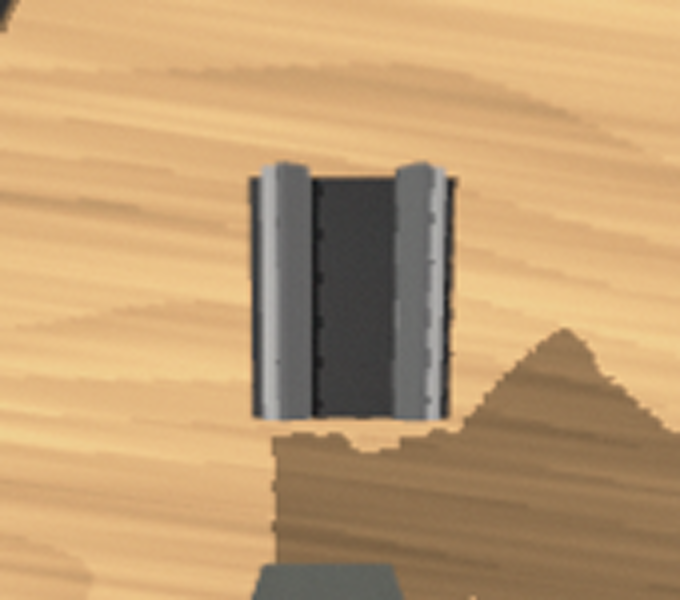

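The wide stand's slot spans x≈311–395 in the crop, with the base from (250,178) to (450,418). The plate's far bottom edge is at (262–388, 565).

Run:
```python
from h import *
m=np.load('w7.npy',allow_pickle=True).item()
q=lambda x,y,z:onplane(m,(237+x/4,37+y/4),z)[0][:2]
def summ(n,fl,fr,nl,nr,z):
    a,b,c,d=[q(*v,z) for v in(fl,fr,nl,nr)]; F=(a+b)/2;N=(c+d)/2;u=F-N
    print(n,'c',((F+N)/2).round(4),'len',np.linalg.norm(u).round(4),'w',np.linalg.norm(a-b).round(4),np.linalg.norm(c-d).round(4),'yaw',np.degrees(np.arctan2(u[1],u[0])).round(1))
summ('slot',(311,172),(395,172),(312,418),(394,418),.026)
summ('base',(249,178),(457,178),(254,418),(450,418),.004)
summ('walltop',(262,166),(445,166),(263,419),(443,419),.035)
s=arm.observe(); r=Rt(s)
for c in [(262,565),(388,565)]:
    z=s['position'][2]-.036;P=np.r_[q(*c,z),z]; print((r.T@(P-s['position'])*1000).round(1))
go((.6025,-.203,.09),np.radians(7.6-90))
```

```text
slot c [ 0.6037 -0.2067] len 0.0827 w 0.0287 0.0294 yaw 8.0
base c [ 0.6041 -0.207 ] len 0.0851 w 0.0751 0.0742 yaw 7.7
walltop c [ 0.6038 -0.2066] len 0.083 w 0.0611 0.0631 yaw 7.9
[-11.7  36.   28.4]
[13.2 36.  28.4]
row 0.66 15.96 9.03 0.01 0.02 -0.01 yaw -1.438
```

Call:
apply_moves:
  deltas: "0.3 1 3 0 0 0; 0.7 3 6 0 0 0; 1.05 5 9.1 0 0 0; 1.05 8 9.1 0 0 0; 1.05 11 9.1 0 0 0; 1.05 13.5 9.1 0 0 0; 1.05 15 9.1 0 0 0; 1.05 15.8 9.1 0 0 0; 1.05 16 9.1 0 0 0; 1.05 16 9.1 0 0 0; 1.05 16 9.1 0 0 0; 1.05 16 9.1 0 0 0"

```text
t: 26.72
position: [0.6058, -0.2095, 0.0923]
tcp_rot: [-1.567, -0.002, -1.438]
contact_force: [-0.3, -1.0, -2.1]
width: 0.0258
```

Call:
apply_moves:
  deltas: "0 0 0 0 0 0; 0 0 0 0 0 0; 0 0 0 0 0 0; 0 0 0 0 0 0"

```text
t: 27.05
position: [0.6045, -0.2092, 0.0904]
tcp_rot: [-1.57, -0.0, -1.438]
contact_force: [0.3, 0.4, -3.1]
width: 0.0257
```

Run:
```python
from h import *
st(); go((.604,-.2068,.0425),np.radians(7.8-90))
```

```text
t 27.05 p [ 0.6045 -0.2092  0.0904] rpy [-1.5703e+00 -3.0000e-04 -1.4383e+00] F [ 0.3  0.4 -3.1] w 0.0257
row -0.24 4.79 -0.02 -0.00 -0.03 0.00 yaw -1.435
```

Call:
apply_moves:
  deltas: "-0.24 0.6 0 0 -0.03 0; -0.24 1.2 0 0 -0.03 0; -0.24 1.8 0 0 -0.03 0; -0.24 2.4 0 0 -0.03 0; -0.24 3 0 0 -0.03 0; -0.24 3.5 0 0 -0.03 0; -0.24 4 0 0 -0.03 0; -0.24 4.4 0 0 -0.03 0; -0.24 4.65 0 0 -0.03 0; -0.24 4.8 0 0 -0.03 0; -0.24 4.8 0 0 -0.03 0; -0.24 4.8 0 0 -0.03 0"

```text
t: 28.05
position: [0.6044, -0.2068, 0.0423]
tcp_rot: [-1.57, -0.001, -1.435]
contact_force: [0.2, -0.2, -2.4]
width: 0.0261
```

Seated height reached. I release, rise, and move clear of both cameras.

Call:
apply_moves:
  deltas: "0 0 0 0 0 0; 0 0 0 0 0 0; 0 0 0 0 0 0; 0 0 0 0 0 0; 0 0 0 0 0 0; 0 0 0 0 0 0; 0 -2 0 0 0 0; 0 -5 0 0 0 0; 0 -9 0 0 0 0; 0 -13 0 0 0 0; 0 -17 0 0 0 0; 0 -17 0 0 0 0"
  jaw: 70

```text
t: 29.05
position: [0.6094, -0.2092, 0.2235]
tcp_rot: [-1.555, -0.011, -1.435]
contact_force: [0.4, -0.9, 2.5]
width: 0.0659
```

Call:
apply_moves:
  deltas: "0 0 -4 0 0 0; 0 0 -8 0 0 0; 0 0 -12 0 0 0; 0 0 -15 0 0 0; 0 0 -16 0 0 0; 0 0 -16 0 0 0; 0 0 -16 0 0 0; 0 0 -16 0 0 0"

```text
t: 29.72
position: [0.447, -0.2285, 0.2124]
tcp_rot: [-1.569, -0.001, -1.435]
contact_force: [0.3, -0.1, -0.9]
width: 0.066
```

Run:
```python
from h import *
st(); m,_=snap('scene','scene2'); snap('wrist','w8')
im=cv2.imread('pics/scene2.png'); cv2.imwrite('pics/scene2c.png',cv2.resize(im[120:310,130:520],None,fx=2,fy=2,interpolation=cv2.INTER_CUBIC))
```

```text
t 29.72 p [ 0.447  -0.2285  0.2124] rpy [-1.5692e+00 -7.0000e-04 -1.4346e+00] F [ 0.3 -0.1 -0.9] w 0.066
```

View pics/scene2c.png

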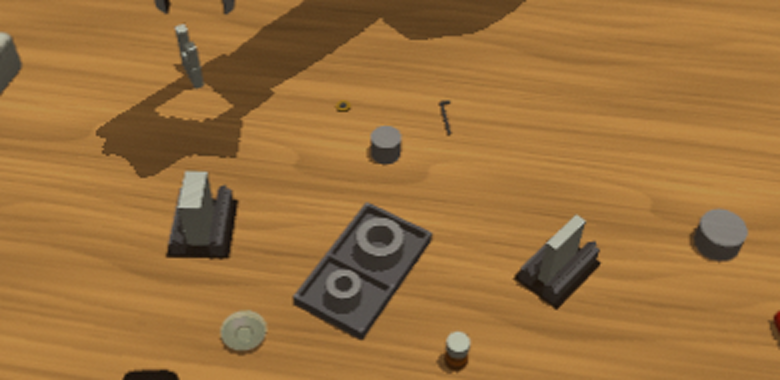

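View pics/w8.png

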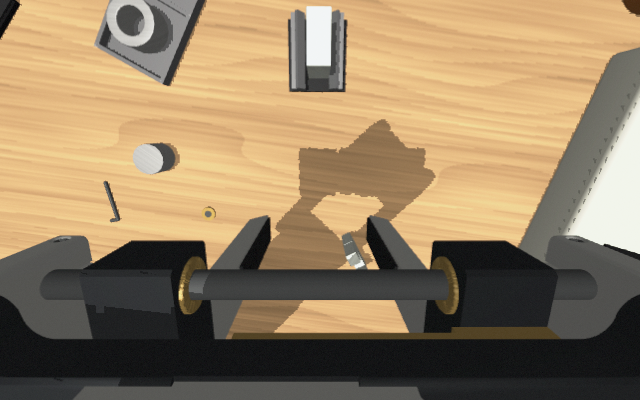

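Both plates stand upright in their stands, between the slot ends. The rings lie in their compartments and the look-alikes have not moved. I do a quick height check of the plate tops in the scene camera, then hand in.

Run:
```python
from h import *
m=arm.camera_model('scene'); im=cv2.imread('pics/scene2.png'); hsv=cv2.cvtColor(im,cv2.COLOR_BGR2HSV)
for box in [(215,200,245,212),(395,225,430,250)]:
    x0,y0,x1,y1=box; print(int(hsv[(y0+y1)//2-3,(x0+x1)//2,2]))
k=(hsv[...,1]<60)&(hsv[...,2]>130)
rect(m,im,(210,195,245,245),k,.078); rect(m,im,(390,220,430,270),k,.078)
st()
arm.sign_off()
```

```text
158
175
centre 608.2 -205.7 sides 50.8 26.2 long yaw deg 8.9
centre 598.6 221.9 sides 53.9 12.9 long yaw deg -34.1
t 29.82 p [ 0.4469 -0.2283  0.2121] rpy [-1.5701e+00 -2.0000e-04 -1.4339e+00] F [ 0.4 -0.5 -1. ] w 0.0658
the job is handed in; nothing more can be done
```

The set is packed and the job is handed in, at about 30 s on the robot's clock. I packed the large ring first, then the small ring, the thin plate and the thick plate.

- **Rings:** the last pictures show each ring flat, the large one in the large compartment and the small one in the small compartment.
- **Plates:** both stand upright in their matching slots. Cast at the seated height, the plate tops came out within about 4 mm of the measured stand centres along the slots. Each plate has about 14 mm to spare at either end, so neither sticks out.
- **Seating:** the thin plate was gripped at 36.2 mm and released at 42.3 mm, and the thick plate at 36.1 mm and 42.3 mm. Both rises match the 6 mm slot floor.
- **Look-alikes:** the solid discs and the notched plate were left where they stood.

**Less certain:**
- The thick plate's visible top measured 51 mm long instead of 56 mm in the oblique scene view. I put this down to partial masking and coarse pixels.
- I did not measure the final plate heights separately. Full seating rests on the release height and how the plates look in the pictures.

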